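# Read a glaze test tile in the colour reader

## Task

In the pottery studio, stand the white ceramic reference cylinder upright in the open drawer of the colour reader, setting it down rather than dropping it, let go, and push the drawer fully shut. Then take the blue-glazed test tile from the wooden rack and lower it upright through the narrow slot in the reader's top until the upper edge of its tall blue bottom band is about level with the top of the reader. Finish while still holding it there steadily in the gripper, hanging free in the slot and not let go; leave the other tiles and the things on the table where they are.

Things in the scene. Friction and masses are not known exactly. Their poses are not given: they have to be found in the camera images.
- puck_mid (a point): White reference: a white ceramic cylinder with a thin black band near its foot, 40 mm diameter, 56 mm tall, about 160 g, standing upright on the table. Point at its centre, 28 mm above its underside; z up along its axis.
- drawer (a joint): Slide of the reader's drawer, in m: 0 is fully shut, grows as it is pulled out, at most 0.108; it starts open 0.09 to 0.106 and shuts towards drawer_seat's +x. Moves freely with light friction (a few N) and stays where left. No latch; it meets a stop at 0.
- drawer_seat (a point): Point on the drawer's inner floor, 11 mm above the table (moves with the drawer), with room all round for the reference while open. x points into the reader (shutting direction), y across, z up. The tray's inside reaches 40 mm to -x (front panel), 60 mm to +x, 63 mm to either side. Above this floor the side walls rise 20 mm, the blue front panel 68 mm (it is 12 mm thick, 156 mm wide).
- drawer_handle (a point): Middle of the steel bar handle on the drawer's front panel (moves with the drawer): a bar about 10 mm thick, 80 mm long along y, 35 mm out from the panel's front face, 61 mm above the table; the space before it (-x) is free. x points in the shutting direction, z up.
- reader: Colour reader: fixed white and blue box, 200 mm deep (x, rear is +x), 160 mm wide (y), 90 mm high, origin under its centre. Drawer bay in the front 120 mm (blue top), tile chamber with the slot behind it (white top). The slot centre is 60 mm to +x of the origin. The housing front lies (drawer joint value minus 46 mm) to +x of drawer_seat; the reference fits under the roof.
- slot (a point): Centre of the mouth of the slot in the white part of the reader's top, level with the top face, 90 mm above the table. A steep grey flare, 18 mm (x) by 60 mm (y) at the top face, narrows over 8 mm of depth to the slot proper: 10 mm (x) by 52 mm (y), 2 mm more than the tile each way, 8 mm long, straight down into an empty chamber, its floor 86 mm below the top face. x points to the reader's rear, z up.
- tile_blue_mid (a point): Blue-glazed test tile: rigid white ceramic, 50 mm wide (x), 8 mm thick (y), 100 mm tall (z up), about 80 g; blue on the lowest 40 mm (the bottom band) and the top 12 mm, white between. Stands upright and loose in one of the rack's three slots, its lowest 24 mm inside; lifts straight out. Point at its centre, 50 mm above its lower end, at the start 56 mm above the table.
- rack: Fixed wooden tile rack: 210 mm long (x), 50 mm across (y), 30 mm high, origin under its centre. Three slots in one line along x, 66 mm apart, each with one tile whose faces look to the rack's long sides; which slot holds which tile varies.
- tile_green_mid (a point): green test tile, a bystander: same size and shape as the blue tile but with green glaze; standing in another slot of the same rack. Point at the tile's centre.
- tile_amber_mid (a point): amber test tile, a bystander: same size and shape as the blue tile but with amber glaze; standing in another slot of the same rack. Point at the tile's centre.
- tile_blue: The blue-glazed test tile as a whole; origin at the centre of its lower end, z up, x along its width.
- puck: The white reference cylinder as a whole; origin at the centre of its underside.
- pot: Small amber glaze jar with black lid, 46 mm diameter, 60 mm tall, a bystander; it and the white reference may swap places. Origin at the centre of its underside.
- bowl: White bowl, 110 mm across, 50 mm high, a bystander. Origin under its centre.
- mug: Terracotta mug, 80 mm across, 90 mm high, a bystander. Origin under its centre.
- brush: Glaze brush lying on the table, a bystander.
Mind the look-alikes: they are no part of the job. There is more than one size of the puck; the job needs the larger.

How it is judged:
On the way, in this order (a step that is already met when the one before it is completed fails the run):
1. the white reference stands upright and still in the open drawer, let go (x of puck_mid in the frame of drawer_seat between -0.03 and 0.046 m and y of puck_mid in the frame of drawer_seat between -0.048 and 0.048 m and z of puck_mid in the frame of drawer_seat between 0.02 and 0.036 m and angle between puck_mid's own z axis and vertical below 0.2 rad and value of joint drawer above 0.05 m and contact force between the fingers and puck below 0.1 N and linear speed of puck below 0.03 m/s), for 0.2 s.
2. the drawer is shut with the reference standing in it (x of puck_mid in the frame of drawer_seat between -0.03 and 0.046 m and y of puck_mid in the frame of drawer_seat between -0.048 and 0.048 m and z of puck_mid in the frame of drawer_seat between 0.02 and 0.036 m and angle between puck_mid's own z axis and vertical below 0.2 rad and value of joint drawer below 0.005 m), for 0.2 s.
3. the blue tile is held in the slot at the height of its glaze line (x of tile_blue_mid in the frame of slot between -0.005 and 0.005 m and y of tile_blue_mid in the frame of slot between -0.005 and 0.005 m and z of tile_blue_mid in the frame of slot between -0.004 and 0.024 m and angle between tile_blue_mid's own z axis and vertical below 0.12 rad and contact force between the fingers and tile_blue above 1 N and linear speed of tile_blue below 0.02 m/s), for 0.2 s.
At the end, for the whole second after the job is handed in: Drawer shut (5 mm), white reference upright in it; the blue tile hangs in the slot gripped by the fingers (over 1 N), at rest, centred within 5 mm, within 7 degrees of vertical, its lower end 26 to 54 mm below the reader's top, so that only the gripper carries it (all of step 2 and all of step 3); the arm keeps its last pose, push and grip.
It fails at once if the white reference is dropped (it falls freely faster than 0.5 m/s) (linear speed of puck above 0.5 m/s and contact force between the fingers and puck below 0.05 N).
It fails at once if another test tile is moved by more than 30 mm (distance of any of tile_green_mid, tile_amber_mid from where it was at the start of the episode above 0.03 m).
It fails at once if a bystander on the table is moved by more than 40 mm (distance of any of pot, bowl, mug, brush from where it was at the start of the episode above 0.04 m).
It also fails if it takes over 72 s, if anything falls off the work surface, if the arm or the gripper's body presses on something with over 40 N, if the wrist force passes 120 N, or if a joint passes its speed limit or range.

## Robot

A 6-joint arm with a two-finger parallel gripper is mounted at the origin on the work surface. World frame = base frame: x ahead of the robot, y to its left, z up, the work surface at z = 0. Lengths are in m, angles in rad, forces in N, time in s.
With the tool pointing down it reaches from about 0.35 to 0.975 m from the base axis. Payload 4.9 kg.
Tool frame: the origin (TCP) lies at the very end of the fingers, on their centre line; the grasp point (between the pads) lies 19 mm behind it; z points along the fingers, y is the line along which they close (so a half turn about z gives the same grasp; the last joint's range is limited). The gripper opens to 85 mm and grips with 20 to 120 N. Pads are 22 mm wide; open, the fingers measure 114 mm over their backs; the gripper's body (76 mm by 85 mm) begins 54 mm behind the grasp point. The pads swing forward as they close: fully open they stand 13 mm farther back than shut.
Start: joints at [1.161, 0.053, 1.613, -0, 1.476, -0.119], TCP at [0.179, 0.599, 0.231] pointing down, gripper open.
Joint ranges: [-3.01, 3.01], [-1.01, 2.22], [0.06, 2.58], [-1.02, 4.17], [0.09, 2.62], [-3.14, 3.14]. Speed limits (rad/s): [2.57, 2.57, 3.14, 3.14, 3.14, 3.14].

## Interface

Orientations are given as a rotation vector (axis times angle).
In Python, from station import ctrl gives the robot as it stands. The module is installed in compiled form; this text tells all that it offers.
- The arm moves only by the tool jog_arm, never from a script. Its argument "steps" is a list of rows, each an object with "delta_rot": the turn, a rotation vector about the tool's x, y, z in degrees, a list of three; "linear": the shift along the tool's x, y, z in m, a list of three; "grip": the finger opening in m, from 0 to 0.0854. In form: [{"delta_rot": [rx, ry, rz], "linear": [x, y, z], "grip": grip}, ...]. A call has 1 to 10 rows; each row shifts and turns the commanded pose from where the row before left it, along the tool's axes as they then stand; what a row does not reach is not made up. A row lasts 1/10 s, in which the tool goes at most 50 mm and 8.59 degrees, less where a joint would pass 70% of its speed; a pose out of reach is approached as far as the arm can. A call with a gripper value outside its range is refused whole. The fingers move at their own pace and stop on an object; "newtons" is the grip in N (left out, the last holds). Time passes only in rows, so rows that do not move let the fingers close. It gives the time, the measured TCP pose, the force, the opening and the grip force at its end, in the units of the state.
- ctrl.get_obs(): the state, without advancing time (a new reading comes with each control period).
- ctrl.get_image(name): name is "scene" or "top" or "wrist"; returns (picture, depth): 480x640x3 uint8, red, green, blue; 480x640 float32, m along the optical axis (not along the pixel's ray), 0 where there is no reading.
- ctrl.camera_info(name): a dict with "camera_matrix" (3x3 intrinsics, pixels), "R" (3x3) and "t" (3): a world point X has camera coordinates R X + t; the wrist camera has in their place "T_tool_cam" (4x4, takes a point from camera to tool coordinates, whose origin is the TCP and whose axes are the flange's). Camera axes: x right, y down, z forward; pixel columns grow to the right and rows downward; lengths in m; the calibration is good to about 2 mm. The wrist camera is an equidistant fisheye: a pixel r from the principal point sees the ray r / f radians off the axis. A picture is of the moment at which its call begins: read the wrist's pose just before it. camera_info takes no time and is no camera call.
- ctrl.finish_job(): hands the job in; it is judged then, once.
The state is a dict: "t": time; "q": joint angles; "dq": joint speeds; "effort": joint torques, N m; "tool_pos": TCP position; "tool_rot": TCP orientation; "contact_force": force on the tool from outside, world axes, zero at the start; "wrist_torque": the same for the moment, N m; "opening": finger opening in m; "grip_force": force on a finger pad.
Only numpy, scipy, OpenCV 4.12 (cv2) and the standard library are available. Lean on these libraries where they do the work, as an engineer would, in place of code of your own. Each camera call takes 0.05 s, during which the arm holds its last target. There are 200 camera calls.

## Working session

There is one attempt and no reset: what is moved stays moved. The work goes in short steps, Python scripts to look and compute and a tool call to move; the robot and the scene stay as the last step left them, time stands still between calls to the robot, and variables do not carry over. Pictures are saved under pics/ and viewed, at most 11 in all, crops included, and the job is handed in when it is done.

Besides the shell and the picture viewer there is one more tool, called after "Request:" in YAML: its name, and indented under it one key for each argument. jog_arm: Moves the arm, as the interface text tells. Its arguments: {"type":"object","properties":{"steps":{"type":"array"},"newtons":{"type":"number"}},"required":["steps"]}

```bash
mkdir -p pics
cat > h.py <<'E'
import numpy as np, cv2
from scipy.spatial.transform import Rotation as Ro
from station import ctrl
np.set_printoptions(precision=4,suppress=True)
def cloud(name):
    im,d=ctrl.get_image(name); c=ctrl.camera_info(name); K=np.array(c['camera_matrix']);R=np.array(c['R']);t=np.array(c['t'])
    v,u=np.mgrid[:480,:640]
    P=np.stack([(u-K[0,2])/K[0,0]*d,(v-K[1,2])/K[1,1]*d,d],-1)
    return im,d,(P-t)@R   # R^T (P-t)
def save(im,n): cv2.imwrite('pics/'+n,im[...,::-1])
E
python3 - <<'E'
from h import *
for n in('scene','top'):
    im,d,W=cloud(n); save(im,n+'0.png'); np.savez(n+'0.npz',im=im,d=d,W=W)
    c=ctrl.camera_info(n); print(n,-np.array(c['R']).T@np.array(c['t']),c['camera_matrix'],c['R'])
o=ctrl.get_obs(); print(o)
print(ctrl.camera_info('wrist'))
E
```

```text
scene [ 1.2469 -0.051   1.1921] [[583.3985   0.     318.8533]
 [  0.     583.3985 227.9233]
 [  0.       0.       1.    ]] [[ 0.1844  0.9828 -0.0036]
 [ 0.8303 -0.1578 -0.5345]
 [-0.5259  0.0956 -0.8452]]
top [0.3862 0.0768 0.986 ] [[450.9501   0.     314.1892]
 [  0.     450.9501 237.7957]
 [  0.       0.       1.    ]] [[ 0.0242 -0.9996  0.0108]
 [-0.9801 -0.0259 -0.1968]
 [ 0.197  -0.0058 -0.9804]]
{'t': 0.1, 'q': array([ 1.161 ,  0.0533,  1.6142,  0.    ,  1.476 , -0.119 ]), 'dq': array([-0.0001, -0.0004, -0.003 ,  0.0024, -0.0001,  0.0006]), 'effort': array([  0.    , -39.4901, -37.1365,  -0.0001,   0.004 ,   0.    ]), 'tool_pos': array([0.179 , 0.5982, 0.2301]), 'tool_rot': array([-0.4551, -3.1079,  0.0029]), 'contact_force': array([ 0.7411, -0.1688,  0.5191]), 'wrist_torque': array([-0.03  , -0.0223,  0.0476]), 'grip_force': 0.0, 'opening': 0.08580339500141383}
{'camera_matrix': array([[371.6483,   0.    , 317.426 ],
       [  0.    , 371.6483, 238.14  ],
       [  0.    ,   0.    ,   1.    ]]), 'T_tool_cam': array([[ 0.0003, -0.966 , -0.2584,  0.065 ],
       [ 1.    ,  0.0001,  0.0006,  0.0005],
       [-0.0005, -0.2584,  0.966 , -0.1437],
       [ 0.    ,  0.    ,  0.    ,  1.    ]])}
```

View pics/top0.png

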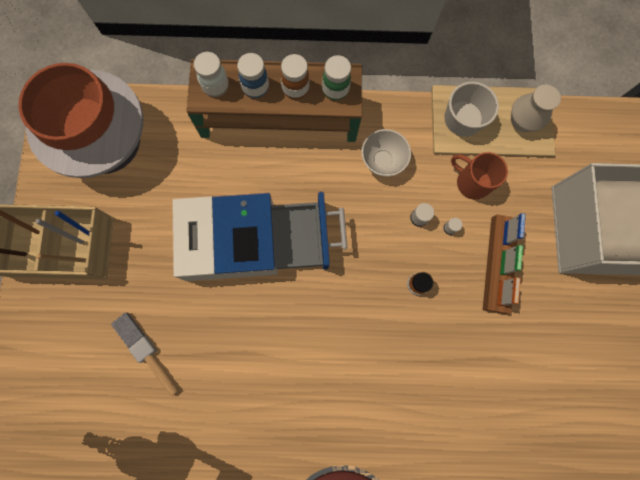

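View pics/scene0.png

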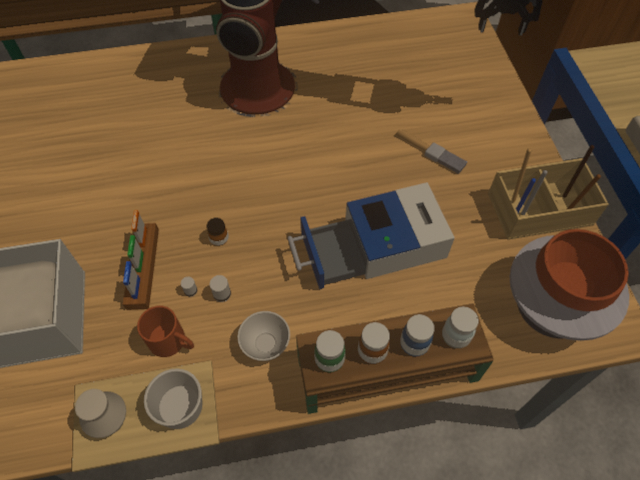

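Top view: the larger white cylinder is at (423,215), with a smaller look-alike at (454,227) and white jars and vases at the back. The blue tile in the rack is at about (514,230). Its look-alikes are the blue paddle in the brush box at (72,223) and the blue jar at (253,80). The jar with the black lid is at (422,283). The reader is at (222,235), its drawer is open towards the right (−y), and the slot is at (193,236).

Run:
```python
from h import *
for n in('top','scene'):
    z=np.load(n+'0.npz'); im,W=z['im'],z['W']; hsv=cv2.cvtColor(im,cv2.COLOR_RGB2HSV); H,S,V=[hsv[...,i].astype(int) for i in range(3)]
    X,Y,Z=W[...,0],W[...,1],W[...,2]
    print(n)
    def rect(name,m,mn=15):
        m=m.astype(np.uint8); k,l,st,c=cv2.connectedComponentsWithStats(m)
        for i in range(1,k):
            if st[i,4]<mn: continue
            p=W[l==i]; r=cv2.minAreaRect(p[:,:2].astype(np.float32)*1000)
            print(' ',name,st[i,4],c[i].round(),'mean',p.mean(0),'rect mm',np.round(r[0],1),np.round(r[1],1),round(r[2],1))
    reg=(X>0.15)&(X<0.9)
    rect('white top z56',(S<70)&(V>90)&(abs(Z-.056)<.006)&(Y<0)&(Y>-.3))
    rect('small',(S<70)&(V>90)&(Z>.025)&(Z<.05)&(Y<0)&(Y>-.3))
    rect('reader top white',(S<80)&(V>90)&(abs(Z-.09)<.006)&(Y>.15)&reg,100)
    rect('reader top all',(abs(Z-.09)<.006)&(Y>.1)&(Y<.5)&reg&(X<.7),500)
    rect('front panel',(H>95)&(H<130)&(S>100)&(Y>0)&(Y<.15)&(abs(Z-.079)<.006))
    rect('handle',(S<60)&(abs(Z-.063)<.008)&(Y>-.05)&(Y<.15)&reg&(X<.6))
    rect('tiletops',(abs(Z-.104)<.006)&(Y<-.2)&(Y>-.5)&(X>.2)&(X<.55),8)
    rect('tiles',(Z>.05)&(Z<.112)&(Y<-.25)&(Y>-.42)&(X>.2)&(X<.55),8)
    rect('racktop',(abs(Z-.03)<.005)&(Y<-.2)&(Y>-.45)&(X>.2)&(X<.55),30)
    rect('pot',(abs(Z-.06)<.006)&(Y<-.05)&(Y>-.25)&(X<.4)&(X>.2),30)
    rect('floor',(abs(Z-.011)<.004)&(Y<.2)&(Y>0.02)&(X<.6)&(X>.3),30)
```

```text
top
  white top z56 47 [478.  94.] mean [ 0.915  -0.2899  0.0555] rect mm [ 914.7 -289.8] [23.6  7.4] 62.5
  white top z56 32 [450. 117.] mean [ 0.8563 -0.2242  0.0556] rect mm [ 859.2 -223.9] [43.8  6.2] 19.3
  white top z56 24 [373. 170.] mean [ 0.7292 -0.0537  0.0517] rect mm [729.3 -53.5] [35.9  4.9] 55.1
  white top z56 34 [397. 171.] mean [ 0.7279 -0.1062  0.0512] rect mm [ 728.2 -105.7] [ 9.1 51.5] 29.1
  white top z56 259 [424. 212.] mean [ 0.6348 -0.1617  0.0566] rect mm [ 635.8 -162.6] [37.4 37.4] 35.1
  small 82 [475.  99.] mean [ 0.9117 -0.29    0.0373] rect mm [ 911.8 -290.2] [25.4  7.1] 56.3
  small 58 [448. 120.] mean [ 0.8578 -0.2264  0.0373] rect mm [ 860.4 -226.1] [40.8  7.6] 17.7
  small 650 [389. 146.] mean [ 0.7903 -0.0902  0.0376] rect mm [773.2 -84.1] [105.  101.7] 57.2
  small 48 [416. 217.] mean [ 0.6274 -0.1479  0.0385] rect mm [ 628.7 -148.3] [29.9  7.7] 29.5
  small 166 [454. 225.] mean [ 0.6127 -0.2294  0.0409] rect mm [ 613.8 -231.2] [27.8 26.9] 38.0
  reader top white 2965 [194. 235.] mean [0.5654 0.3141 0.0906] rect mm [571.  257.7] [160.8 200.5] 5.4
 
[... 2124 characters left out ...]
  23.8] [47.7 39.2] 5.0
  tiletops 97 [134. 220.] mean [ 0.472  -0.3284  0.104 ] rect mm [ 470.2 -328.7] [10.8 51.4] 81.6
  tiletops 75 [131. 242.] mean [ 0.5299 -0.3366  0.1044] rect mm [ 530.5 -337.3] [10.5 39. ] 85.1
  tiletops 27 [ 67. 255.] mean [ 0.5357 -0.4712  0.1036] rect mm [ 535.8 -471.1] [27.5  2.7] 0.7
  tiletops 9 [ 55. 253.] mean [ 0.5269 -0.4966  0.1055] rect mm [ 527.  -496.2] [3.1 5.5] 12.9
  tiles 453 [136. 234.] mean [ 0.4979 -0.3306  0.0856] rect mm [ 496.7 -332.8] [ 11.2 107.4] 81.6
  racktop 441 [147. 244.] mean [ 0.4918 -0.3184  0.0294] rect mm [ 490.9 -322.8] [ 34.9 120. ] 82.0
  floor 1056 [335. 243.] mean [0.5592 0.1136 0.0103] rect mm [560.6 112.8] [86.4 96.1] 6.0
```

```bash
cat >> h.py <<'E'
def goto(x,y,z,phi):
    "print tool-frame shift (current axes) and turn to reach the pose, tool down, tool y at phi deg"
    o=ctrl.get_obs(); R=Ro.from_rotvec(o['tool_rot']); f=np.radians(phi); c,s=np.cos(f),np.sin(f)
    G=Ro.from_matrix(np.array([[-s,c,0],[c,s,0],[0,0,-1.]]).T.reshape(3,3)) if 0 else Ro.from_matrix(np.column_stack([[-s,c,0],[c,s,0],[0,0,-1]]))
    d=np.array([x,y,z])-o['tool_pos']
    print('t',o['t'],'pos',o['tool_pos'],'F',o['contact_force'],'open',o['opening'],'gf',o['grip_force'])
    print('world d',d,'tool-now d mm',R.inv().apply(d)*1e3,'tool-goal d mm',G.inv().apply(d)*1e3,'turn deg',np.degrees((R.inv()*G).as_rotvec()))
E
python3 - <<'E'
from h import *
z=np.load('top0.npz'); im=z['im']
for n in('top','scene'):
    q=np.load(n+'0.npz'); W=q['W'];X,Y,Z=W[...,0],W[...,1],W[...,2]
    hsv=cv2.cvtColor(q['im'],cv2.COLOR_RGB2HSV); 
    B=(hsv[...,0]>95)&(hsv[...,0]<130)&(hsv[...,1]>90)
    for nm,m in(('tiletop',(Z>.098)&(Z<.112)&(Y<-.25)&(Y>-.42)&(X>.4)&(X<.66)),('bluetop',B&(Z>.1)&(Z<.112)&(Y<-.25)&(Y>-.42)&(X>.4)&(X<.66)),('rack',(Z>.025)&(Z<.035)&(Y<-.25)&(Y>-.42)&(X>.35)&(X<.66)),('mug',(Z>.08)&(Z<.1)&(Y<-.2)&(Y>-.4)&(X>.65)&(X<.85))):
        k,l,st,c=cv2.connectedComponentsWithStats(m.astype(np.uint8))
        for i in range(1,k):
            if st[i,4]>15:
                p=W[l==i];r=cv2.minAreaRect(p[:,:2].astype(np.float32)*1000);print(n,nm,st[i,4],np.round(c[i]),p.mean(0),np.round(r[0],1),np.round(r[1],1),round(r[2],1))
save(cv2.resize(im[160:320,395:555],None,fx=3.5,fy=3.5,interpolation=cv2.INTER_CUBIC),'crop1.png')
goto(.637,-.163,.18,5.6)
E
```

```text
top tiletop 150 [521. 225.] [ 0.6002 -0.3449  0.1054] [ 600.7 -345.9] [11.  50.9] 81.2
top tiletop 155 [519. 257.] [ 0.5348 -0.3352  0.1055] [ 535.3 -336.1] [ 9.8 50. ] 82.9
top tiletop 157 [516. 290.] [ 0.4704 -0.3259  0.1054] [ 470.  -326.5] [ 9.8 50.2] 81.9
top bluetop 47 [520. 227.] [ 0.5957 -0.3417  0.1043] [ 598.3 -343.7] [ 7.5 45.3] 81.2
top rack 1370 [499. 265.] [ 0.5301 -0.3264  0.0306] [ 535.6 -336.4] [ 52.9 210.7] 82.0
top mug 27 [533. 116.] [ 0.8474 -0.3952  0.0872] [ 847.1 -394.9] [11.3  5.5] 64.3
top mug 135 [474. 122.] [ 0.8326 -0.2678  0.083 ] [ 835.4 -268.6] [28.7 93.9] 0.2
top mug 374 [488. 170.] [ 0.7222 -0.2915  0.0879] [ 722.6 -290.7] [79.1 79.7] 88.3
scene tiletop 97 [134. 220.] [ 0.472  -0.3284  0.104 ] [ 470.2 -328.7] [10.8 51.4] 81.6
scene tiletop 102 [130. 245.] [ 0.5369 -0.3377  0.1045] [ 536.7 -338.1] [10.6 51.5] 84.2
scene tiletop 110 [126. 272.] [ 0.6022 -0.3473  0.1042] [ 601.  -347.6] [ 9.5 53.8] 81.6
scene bluetop 90 [126. 272.] [ 0.6014 -0.3468  0.1045] [ 601.  -347.2] [ 8.9 53.9] 82.0
scene rack 989 [142. 268.] [ 0.553  -0.3312  0.0292] [ 535.8 -338. ] [ 52.2 213.2] 81.4
scene mug 348 [156. 324.] [ 0.7242 -0.2927  0.0871] [ 723.5 -292.7] [79.8 79.2] 18.3
scene mug 33 [177. 370.] [ 0.8263 -0.2579  0.082 ] [ 825.8 -258.1] [27.8  6.6] 70.5
scene mug 51 [158. 376.] [ 0.8321 -0.2946  0.0816] [ 831.6 -294.1] [ 8.2 40.4] 24.9
scene mug 18 [191. 375.] [ 0.8416 -0.2327  0.0818] [ 842.8 -231.7] [22.1  4.4] 40.3
t 0.1 pos [0.179  0.5982 0.2301] F [ 0.7411 -0.1688  0.5191] open 0.08580339500141383 gf 0.0
world d [ 0.458  -0.7612 -0.0501] tool-now d mm [-657.0635 -597.8608   51.1008] tool-goal d mm [-802.297   381.5573   50.1472] turn deg [-0.1045  0.0505 67.739 ]
```

View pics/crop1.png

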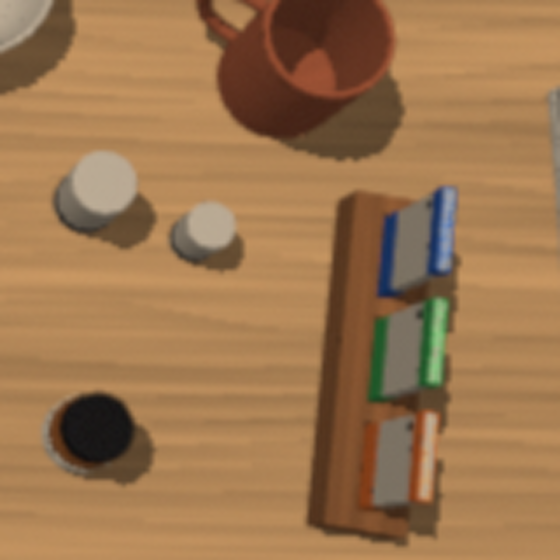

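The crop confirms the choice: the larger white cylinder is at crop (100,190), the smaller one at (208,232), and the blue tile is at the far end of the rack at (435,235). Moving now.

Request:
jog_arm:
  steps:
    - {"delta_rot":[0,0,0],"linear":[-0.033,-0.03,0],"grip":0.085}
    - {"delta_rot":[0,0,0],"linear":[-0.033,-0.03,0],"grip":0.085}
    - {"delta_rot":[0,0,0],"linear":[-0.033,-0.03,0],"grip":0.085}
    - {"delta_rot":[0,0,0],"linear":[-0.033,-0.03,0],"grip":0.085}
    - {"delta_rot":[0,0,0],"linear":[-0.033,-0.03,0],"grip":0.085}
    - {"delta_rot":[0,0,0],"linear":[-0.033,-0.03,0],"grip":0.085}
    - {"delta_rot":[0,0,0],"linear":[-0.033,-0.03,0],"grip":0.085}
    - {"delta_rot":[0,0,0],"linear":[-0.033,-0.03,0],"grip":0.085}
    - {"delta_rot":[0,0,0],"linear":[-0.033,-0.03,0],"grip":0.085}
    - {"delta_rot":[0,0,0],"linear":[-0.033,-0.03,0],"grip":0.085}

```text
t: 1.1
tool_pos: [0.4097, 0.215, 0.231]
tool_rot: [-0.455, -3.108, 0.0]
contact_force: [1.4, 0.5, -0.3]
opening: 0.0848
grip_force: 0.0
```

Request:
jog_arm:
  steps:
    - {"delta_rot":[0,0,8.4],"linear":[0,0,0],"grip":0.085}
    - {"delta_rot":[0,0,8.4],"linear":[0,0,0],"grip":0.085}
    - {"delta_rot":[0,0,8.4],"linear":[0,0,0],"grip":0.085}
    - {"delta_rot":[0,0,8.4],"linear":[0,0,0],"grip":0.085}
    - {"delta_rot":[0,0,8.4],"linear":[0,0,0],"grip":0.085}
    - {"delta_rot":[0,0,8.4],"linear":[0,0,0],"grip":0.085}
    - {"delta_rot":[0,0,8.4],"linear":[0,0,0],"grip":0.085}
    - {"delta_rot":[0,0,8.4],"linear":[0,0,0],"grip":0.085}
    - {"delta_rot":[0,0,0],"linear":[0,0,0],"grip":0.085}

```text
t: 2.0
tool_pos: [0.409, 0.2166, 0.2308]
tool_rot: [-2.099, -2.337, 0.001]
contact_force: [-0.2, -0.0, 0.5]
opening: 0.0855
grip_force: 0.0
```

```bash
python3 -c "
from h import *
goto(.637,-.163,.15,5.6)"
```

```text
t 2.0 pos [0.409  0.2166 0.2308] F [-0.2174 -0.0157  0.4628] open 0.0854613714614748 gf 0.0
world d [ 0.228  -0.3796 -0.0808] tool-now d mm [-401.8296  186.0616   80.6791] tool-goal d mm [-400.0327  189.8561   80.7685] turn deg [-0.0527  0.0119  0.5529]
```

Request:
jog_arm:
  steps:
    - {"delta_rot":[0,0,0.5],"linear":[-0.04,0.019,0.008],"grip":0.085}
    - {"delta_rot":[0,0,0],"linear":[-0.04,0.019,0.008],"grip":0.085}
    - {"delta_rot":[0,0,0],"linear":[-0.04,0.019,0.008],"grip":0.085}
    - {"delta_rot":[0,0,0],"linear":[-0.04,0.019,0.008],"grip":0.085}
    - {"delta_rot":[0,0,0],"linear":[-0.04,0.019,0.008],"grip":0.085}
    - {"delta_rot":[0,0,0],"linear":[-0.04,0.019,0.008],"grip":0.085}
    - {"delta_rot":[0,0,0],"linear":[-0.04,0.019,0.008],"grip":0.085}
    - {"delta_rot":[0,0,0],"linear":[-0.04,0.019,0.008],"grip":0.085}
    - {"delta_rot":[0,0,0],"linear":[-0.04,0.019,0.008],"grip":0.085}
    - {"delta_rot":[0,0,0],"linear":[-0.04,0.019,0.008],"grip":0.085}

```text
t: 3.0
tool_pos: [0.6386, -0.1641, 0.1504]
tool_rot: [-2.105, -2.331, 0.0]
contact_force: [-0.0, 0.5, 0.3]
opening: 0.0851
grip_force: 0.0
```

Request:
jog_arm:
  steps:
    - {"delta_rot":[0,0,0],"linear":[0,0,0],"grip":0.085}
    - {"delta_rot":[0,0,0],"linear":[0,0,0],"grip":0.085}

```text
t: 3.2
tool_pos: [0.6377, -0.1631, 0.15]
tool_rot: [-2.107, -2.327, 0.001]
contact_force: [-0.1, 0.3, 0.8]
opening: 0.0853
grip_force: 0.0
```

Run:
```python
from h import *
goto(.637,-.163,.02,5.6)
o=ctrl.get_obs(); im,d=ctrl.get_image('wrist'); save(im,'w1.png')
c=ctrl.camera_info('wrist'); T=np.array(c['T_tool_cam']);K=np.array(c['camera_matrix'])
v,u=np.mgrid[:480,:640]; dx,dy=u-K[0,2],v-K[1,2]; r=np.hypot(dx,dy)+1e-9; th=r/K[0,0]
P=np.stack([np.tan(th)*dx/r,np.tan(th)*dy/r,np.ones_like(r)],-1)*d[...,None]
P=P@T[:3,:3].T+T[:3,3]; W=Ro.from_rotvec(o['tool_rot']).apply(P.reshape(-1,3)).reshape(P.shape)+o['tool_pos']
m=(abs(W[...,2]-.056)<.006)&(abs(W[...,0]-.637)<.05)&(abs(W[...,1]+.163)<.05)&(th<1.2)&(d>0)
p=W[m];print(len(p),p.mean(0),cv2.minAreaRect(p[:,:2].astype(np.float32)*1000))
```

```text
t 3.2 pos [ 0.6377 -0.1631  0.15  ] F [-0.0551  0.2898  0.7781] open 0.08530085771620062 gf 0.0
world d [-0.0007  0.0001 -0.13  ] tool-now d mm [  0.0266  -0.4184 130.001 ] tool-goal d mm [  0.1972  -0.677  129.9998] turn deg [-0.1139 -0.0755  0.0887]
2750 [ 0.6364 -0.1619  0.0569] ((636.2665405273438, -162.69390869140625), (38.634403228759766, 39.72262191772461), 6.5202789306640625)
```

View pics/w1.png

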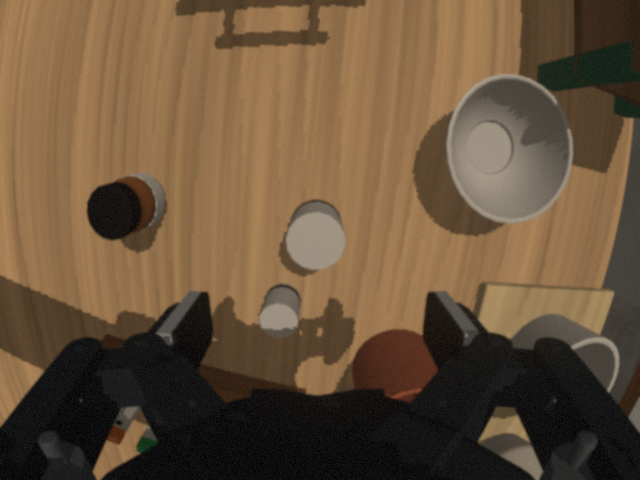

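The wrist view shows the large cylinder at (316,235), centred between the fingers. Descending to grip it.

Request:
jog_arm:
  steps:
    - {"delta_rot":[0,0,0],"linear":[0,0,0.02],"grip":0.085}
    - {"delta_rot":[0,0,0],"linear":[0,0,0.02],"grip":0.085}
    - {"delta_rot":[0,0,0],"linear":[0,0,0.02],"grip":0.085}
    - {"delta_rot":[0,0,0],"linear":[0,0,0.02],"grip":0.085}
    - {"delta_rot":[0,0,0],"linear":[0,0,0.02],"grip":0.085}
    - {"delta_rot":[0,0,0],"linear":[0,0,0.02],"grip":0.085}
    - {"delta_rot":[0,0,0],"linear":[0,0,0.01],"grip":0.085}
    - {"delta_rot":[0,0,0],"linear":[0,0,0],"grip":0.085}

```text
t: 4.05
tool_pos: [0.6367, -0.161, 0.02]
tool_rot: [-2.105, -2.328, 0.002]
contact_force: [-0.9, -0.5, 0.8]
opening: 0.0851
grip_force: 0.0
```

Request:
jog_arm:
  steps:
    - {"delta_rot":[0,0,0],"linear":[0,0,0],"grip":0.03}
    - {"delta_rot":[0,0,0],"linear":[0,0,0],"grip":0.03}
    - {"delta_rot":[0,0,0],"linear":[0,0,0],"grip":0.03}
    - {"delta_rot":[0,0,0],"linear":[0,0,0],"grip":0.03}
    - {"delta_rot":[0,0,0],"linear":[0,0,0],"grip":0.03}
    - {"delta_rot":[0,0,0],"linear":[0,0,0],"grip":0.03}
    - {"delta_rot":[0,0,0],"linear":[0,0,0],"grip":0.03}
    - {"delta_rot":[0,0,0],"linear":[0,0,0],"grip":0.03}
  newtons: 40

```text
t: 4.85
tool_pos: [0.6389, -0.1629, 0.0229]
tool_rot: [2.108, 2.327, 0.001]
contact_force: [-2.2, 0.6, 6.4]
opening: 0.0391
grip_force: 40.7
```

Request:
jog_arm:
  steps:
    - {"delta_rot":[0,0,0],"linear":[0,0,-0.01],"grip":0.03}
    - {"delta_rot":[0,0,0],"linear":[0,0,-0.02],"grip":0.03}
    - {"delta_rot":[0,0,0],"linear":[0,0,-0.02],"grip":0.03}
    - {"delta_rot":[0,0,0],"linear":[0,0,-0.02],"grip":0.03}
    - {"delta_rot":[0,0,0],"linear":[0,0,-0.02],"grip":0.03}
    - {"delta_rot":[0,0,0],"linear":[0,0,-0.02],"grip":0.03}
    - {"delta_rot":[0,0,0],"linear":[0,0,-0.01],"grip":0.03}
    - {"delta_rot":[0,0,0],"linear":[0,0,0],"grip":0.03}

```text
t: 5.65
tool_pos: [0.639, -0.1628, 0.1433]
tool_rot: [2.107, 2.326, 0.002]
contact_force: [1.2, -0.4, -2.2]
opening: 0.0392
grip_force: 40.5
```

Run:
```python
from h import *
goto(.586,.098,.14,5.6)
```

```text
t 5.65 pos [ 0.639  -0.1628  0.1433] F [ 1.1902 -0.4138 -2.2259] open 0.039207531226598084 gf 40.477911829948425
world d [-0.053   0.2608 -0.0033] tool-now d mm [264.7848 -27.1467   2.8493] tool-goal d mm [264.7627 -27.3071   3.33  ] turn deg [0.1805 0.0855 0.0368]
```

Request:
jog_arm:
  steps:
    - {"delta_rot":[0,0,0],"linear":[0.014,-0.0015,0],"grip":0.03}
    - {"delta_rot":[0,0,0],"linear":[0.03,-0.003,0],"grip":0.03}
    - {"delta_rot":[0,0,0],"linear":[0.03,-0.003,0],"grip":0.03}
    - {"delta_rot":[0,0,0],"linear":[0.03,-0.003,0],"grip":0.03}
    - {"delta_rot":[0,0,0],"linear":[0.03,-0.003,0],"grip":0.03}
    - {"delta_rot":[0,0,0],"linear":[0.03,-0.003,0],"grip":0.03}
    - {"delta_rot":[0,0,0],"linear":[0.03,-0.003,0],"grip":0.03}
    - {"delta_rot":[0,0,0],"linear":[0.03,-0.003,0],"grip":0.03}
    - {"delta_rot":[0,0,0],"linear":[0.03,-0.003,0],"grip":0.03}
    - {"delta_rot":[0,0,0],"linear":[0.014,-0.0015,0],"grip":0.03}

```text
t: 6.65
tool_pos: [0.5826, 0.1043, 0.1392]
tool_rot: [-2.105, -2.328, 0.003]
contact_force: [0.6, -2.1, -2.8]
opening: 0.0388
grip_force: 40.5
```

Run:
```python
from h import *
goto(.586,.098,.034,5.6)
im,d,W=cloud('scene'); save(im[150:330,220:480].repeat(3,0).repeat(3,1),'s2.png')
```

```text
t 6.65 pos [0.5826 0.1043 0.1392] F [ 0.5539 -2.0823 -2.7709] open 0.03880224426112914 gf 40.50173342227936
world d [ 0.0034 -0.0063 -0.1052] tool-now d mm [ -6.7043   3.1678 105.2127] tool-goal d mm [ -6.5975   2.8083 105.2296] turn deg [-0.207  -0.0531  0.1785]
```

View pics/s2.png

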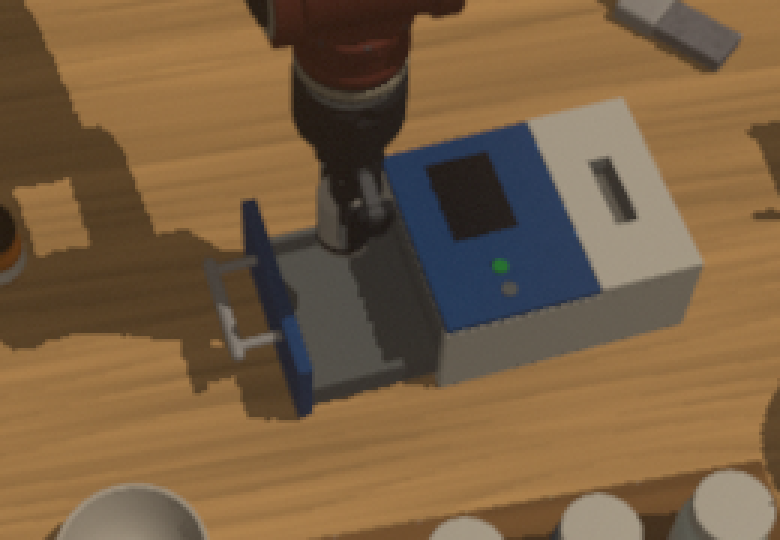

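The puck hangs upright above the drawer, with its foot at about (345,245) in the crop. Lowering it, slowly near the end.

Request:
jog_arm:
  steps:
    - {"delta_rot":[0,0,0],"linear":[-0.002,0.002,0.01],"grip":0.03}
    - {"delta_rot":[0,0,0],"linear":[-0.001,0.001,0.015],"grip":0.03}
    - {"delta_rot":[0,0,0],"linear":[0,0,0.02],"grip":0.03}
    - {"delta_rot":[0,0,0],"linear":[0,0,0.02],"grip":0.03}
    - {"delta_rot":[0,0,0],"linear":[0,0,0.015],"grip":0.03}
    - {"delta_rot":[0,0,0],"linear":[0,0,0.01],"grip":0.03}
    - {"delta_rot":[0,0,0],"linear":[0,0,0.005],"grip":0.03}
    - {"delta_rot":[0,0,0],"linear":[0,0,0],"grip":0.03}
    - {"delta_rot":[0,0,0],"linear":[0,0,0],"grip":0.03}

```text
t: 7.6
tool_pos: [0.5888, 0.0988, 0.0471]
tool_rot: [2.109, 2.327, 0.002]
contact_force: [0.4, 0.4, -1.1]
opening: 0.039
grip_force: 40.5
```

Request:
jog_arm:
  steps:
    - {"delta_rot":[0,0,0],"linear":[0,0,0.002],"grip":0.03}
    - {"delta_rot":[0,0,0],"linear":[0,0,0.002],"grip":0.03}
    - {"delta_rot":[0,0,0],"linear":[0,0,0],"grip":0.03}

```text
t: 7.9
tool_pos: [0.5881, 0.099, 0.0424]
tool_rot: [2.109, 2.328, 0.0]
contact_force: [-1.3, 0.3, -1.7]
opening: 0.0391
grip_force: 40.5
```

Request:
jog_arm:
  steps:
    - {"delta_rot":[0,0,0],"linear":[0,0,0.001],"grip":0.03}
    - {"delta_rot":[0,0,0],"linear":[0,0,0.001],"grip":0.03}
    - {"delta_rot":[0,0,0],"linear":[0,0,0],"grip":0.03}

```text
t: 8.2
tool_pos: [0.5879, 0.0989, 0.0401]
tool_rot: [-2.109, -2.328, 0.0]
contact_force: [-0.4, -0.2, -1.4]
opening: 0.039
grip_force: 40.5
```

Request:
jog_arm:
  steps:
    - {"delta_rot":[0,0,0],"linear":[0,0,0.002],"grip":0.03}
    - {"delta_rot":[0,0,0],"linear":[0,0,0.001],"grip":0.03}
    - {"delta_rot":[0,0,0],"linear":[0,0,0.001],"grip":0.03}
    - {"delta_rot":[0,0,0],"linear":[0,0,0],"grip":0.03}

```text
t: 8.6
tool_pos: [0.5879, 0.0989, 0.036]
tool_rot: [-2.109, -2.328, 0.001]
contact_force: [-0.3, 0.0, -1.1]
opening: 0.0391
grip_force: 40.5
```

Request:
jog_arm:
  steps:
    - {"delta_rot":[0,0,0],"linear":[0,0,0.001],"grip":0.03}
    - {"delta_rot":[0,0,0],"linear":[0,0,0.001],"grip":0.03}
    - {"delta_rot":[0,0,0],"linear":[0,0,0],"grip":0.03}

```text
t: 8.9
tool_pos: [0.588, 0.0989, 0.0341]
tool_rot: [-2.109, -2.328, 0.0]
contact_force: [0.1, 0.1, -1.1]
opening: 0.039
grip_force: 40.5
```

Request:
jog_arm:
  steps:
    - {"delta_rot":[0,0,0],"linear":[0,0,0.001],"grip":0.03}
    - {"delta_rot":[0,0,0],"linear":[0,0,0],"grip":0.03}

```text
t: 9.1
tool_pos: [0.5881, 0.0989, 0.0339]
tool_rot: [-2.109, -2.328, 0.0]
contact_force: [-4.2, -1.0, 4.3]
opening: 0.0391
grip_force: 40.8
```

Contact with the drawer floor. Releasing and rising.

Request:
jog_arm:
  steps:
    - {"delta_rot":[0,0,0],"linear":[0,0,0],"grip":0.065}
    - {"delta_rot":[0,0,0],"linear":[0,0,0],"grip":0.065}
    - {"delta_rot":[0,0,0],"linear":[0,0,0],"grip":0.065}
    - {"delta_rot":[0,0,0],"linear":[0,0,0],"grip":0.065}
    - {"delta_rot":[0,0,0],"linear":[0,0,0],"grip":0.065}
    - {"delta_rot":[0,0,0],"linear":[0,0,0],"grip":0.065}

```text
t: 9.7
tool_pos: [0.5881, 0.0989, 0.0332]
tool_rot: [-2.109, -2.328, 0.0]
contact_force: [0.5, -0.5, -0.5]
opening: 0.0649
grip_force: 0.0
```

Request:
jog_arm:
  steps:
    - {"delta_rot":[0,0,0],"linear":[0,0,-0.01],"grip":0.065}
    - {"delta_rot":[0,0,0],"linear":[0,0,-0.02],"grip":0.065}
    - {"delta_rot":[0,0,0],"linear":[0,0,-0.02],"grip":0.065}
    - {"delta_rot":[0,0,0],"linear":[0,0,-0.02],"grip":0.065}
    - {"delta_rot":[0,0,0],"linear":[0,0,-0.02],"grip":0.065}
    - {"delta_rot":[0,0,0],"linear":[0,0,-0.02],"grip":0.065}
    - {"delta_rot":[0,0,0],"linear":[0,0,0],"grip":0.065}

```text
t: 10.4
tool_pos: [0.5906, 0.099, 0.1479]
tool_rot: [2.106, 2.324, 0.008]
contact_force: [0.6, 0.1, 0.6]
opening: 0.065
grip_force: 0.0
```

Request:
jog_arm:
  steps:
    - {"delta_rot":[0,0,0],"linear":[-0.03,0,0],"grip":0}
    - {"delta_rot":[0,0,0],"linear":[-0.03,0,0],"grip":0}
    - {"delta_rot":[0,0,0],"linear":[-0.03,0,0],"grip":0}
    - {"delta_rot":[0,0,0],"linear":[-0.03,0,0],"grip":0}
    - {"delta_rot":[0,0,0],"linear":[-0.02,0,0],"grip":0}
    - {"delta_rot":[0,0,0],"linear":[0,0,0],"grip":0}
    - {"delta_rot":[0,0,0],"linear":[0,0,0],"grip":0}
    - {"delta_rot":[0,0,0],"linear":[0,0,0],"grip":0}

```text
t: 11.2
tool_pos: [0.6015, -0.0395, 0.1428]
tool_rot: [-2.108, -2.328, 0.0]
contact_force: [0.1, -0.2, 0.2]
opening: -0.0002
grip_force: 0.0
```

Run:
```python
from h import *
goto(.586+.0127,.098-.129,.045,5.6)
im,d,W=cloud('scene'); save(im[150:330,220:480].repeat(3,0).repeat(3,1),'s3.png')
X,Y,Z=W[...,0],W[...,1],W[...,2]
m=(abs(Z-.067)<.006)&(abs(X-.588)<.04)&(abs(Y-.1)<.035); p=W[m]; print(len(p),p.mean(0),cv2.minAreaRect(p[:,:2].astype(np.float32)*1000))
```

```text
t 11.2 pos [ 0.6015 -0.0395  0.1428] F [ 0.0805 -0.1571  0.1891] open -0.00018349511335622 gf 0.0
world d [-0.0028  0.0085 -0.0978] tool-now d mm [ 8.6862 -1.921  97.8162] tool-goal d mm [ 8.7371 -2.0014 97.8101] turn deg [-0.0394 -0.0315  0.087 ]
217 [0.5895 0.0968 0.0661] ((588.165283203125, 97.34773254394531), (40.968421936035156, 38.82735061645508), 0.4591665267944336)
```

View pics/s3.png

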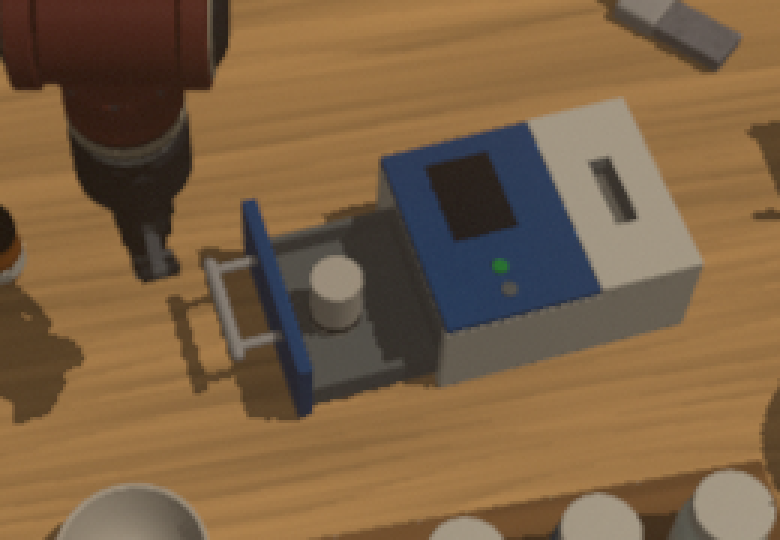

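The puck stands upright in the drawer at crop (336,290), and the closed fingers are in front of the handle. Descending, then pushing.

Request:
jog_arm:
  steps:
    - {"delta_rot":[0,0,0],"linear":[0,-0.002,0.018],"grip":0}
    - {"delta_rot":[0,0,0],"linear":[0,0,0.02],"grip":0}
    - {"delta_rot":[0,0,0],"linear":[0,0,0.02],"grip":0}
    - {"delta_rot":[0,0,0],"linear":[0,0,0.02],"grip":0}
    - {"delta_rot":[0,0,0],"linear":[0,0,0.02],"grip":0}
    - {"delta_rot":[0,0,0],"linear":[0,0,0],"grip":0}
    - {"delta_rot":[0,0,0],"linear":[0.008,0,0],"grip":0}
    - {"delta_rot":[0,0,0],"linear":[0.008,0,0],"grip":0}
    - {"delta_rot":[0,0,0],"linear":[0.006,0,0],"grip":0}

```text
t: 12.15
tool_pos: [0.5987, -0.0177, 0.0469]
tool_rot: [2.107, 2.327, 0.003]
contact_force: [-0.7, -0.1, -0.2]
opening: 0.0002
grip_force: 0.0
```

Request:
jog_arm:
  steps:
    - {"delta_rot":[0,0,0],"linear":[0.005,0,0],"grip":0}
    - {"delta_rot":[0,0,0],"linear":[0.005,0,0],"grip":0}
    - {"delta_rot":[0,0,0],"linear":[0.005,0,0],"grip":0}
    - {"delta_rot":[0,0,0],"linear":[0.006,0,0],"grip":0}
    - {"delta_rot":[0,0,0],"linear":[0.006,0,0],"grip":0}
    - {"delta_rot":[0,0,0],"linear":[0.008,0,0],"grip":0}
    - {"delta_rot":[0,0,0],"linear":[0.008,0,0],"grip":0}
    - {"delta_rot":[0,0,0],"linear":[0.008,0,0],"grip":0}
    - {"delta_rot":[0,0,0],"linear":[0.008,0,0],"grip":0}

```text
t: 13.05
tool_pos: [0.592, 0.0407, 0.0454]
tool_rot: [2.109, 2.328, 0.0]
contact_force: [1.4, -1.7, 0.7]
opening: 0.0
grip_force: 0.7
```

Request:
jog_arm:
  steps:
    - {"delta_rot":[0,0,0],"linear":[0.008,0,0],"grip":0}
    - {"delta_rot":[0,0,0],"linear":[0.008,0,0],"grip":0}
    - {"delta_rot":[0,0,0],"linear":[0.008,0,0],"grip":0}
    - {"delta_rot":[0,0,0],"linear":[0.008,0,0],"grip":0}
    - {"delta_rot":[0,0,0],"linear":[0.006,0,0],"grip":0}

```text
t: 13.55
tool_pos: [0.588, 0.0786, 0.0452]
tool_rot: [-2.109, -2.328, 0.0]
contact_force: [0.9, -1.2, 1.3]
opening: -0.0001
grip_force: 0.6
```

Run:
```python
from h import *
goto(.586,.098,.045,5.6)
im,d,W=cloud('top'); X,Y,Z=W[...,0],W[...,1],W[...,2]
hsv=cv2.cvtColor(im,cv2.COLOR_RGB2HSV);B=(hsv[...,0]>95)&(hsv[...,0]<130)&(hsv[...,1]>100)
m=B&(abs(Z-.079)<.005)&(abs(X-.585)<.1)&(Y>0.03)&(Y<.18);p=W[m];print(len(p),p.mean(0),cv2.minAreaRect(p[:,:2].astype(np.float32)*1000))
```

```text
t 13.55 pos [0.588  0.0786 0.0452] F [ 0.9026 -1.164   1.3191] open -8.189962974762797e-05 gf 0.6465342175215483
world d [-0.002   0.0194 -0.0002] tool-now d mm [19.5318 -0.0498  0.1882] tool-goal d mm [19.5318 -0.0684  0.1862] turn deg [-0.0164 -0.0059  0.0546]
17 [0.5808 0.132  0.0789] ((583.3086547851562, 132.3338623046875), (26.262489318847656, 4.022906303405762), 4.513186454772949)
```

Request:
jog_arm:
  steps:
    - {"delta_rot":[0,0,0],"linear":[0.005,0,0],"grip":0}
    - {"delta_rot":[0,0,0],"linear":[0.005,0,0],"grip":0}
    - {"delta_rot":[0,0,0],"linear":[0.005,0,0],"grip":0}
    - {"delta_rot":[0,0,0],"linear":[0.003,0,0],"grip":0}
    - {"delta_rot":[0,0,0],"linear":[0.002,0,0],"grip":0}
    - {"delta_rot":[0,0,0],"linear":[0,0,0],"grip":0}

```text
t: 14.2
tool_pos: [0.5862, 0.0943, 0.0451]
tool_rot: [2.105, 2.325, -0.009]
contact_force: [-0.0, -12.9, 0.9]
opening: -0.0001
grip_force: 6.5
```

Request:
jog_arm:
  steps:
    - {"delta_rot":[0,0,0],"linear":[0.001,0,0],"grip":0}
    - {"delta_rot":[0,0,0],"linear":[0.001,0,0],"grip":0}
    - {"delta_rot":[0,0,0],"linear":[0,0,0],"grip":0}

```text
t: 14.5
tool_pos: [0.5862, 0.0944, 0.0452]
tool_rot: [2.104, 2.323, -0.013]
contact_force: [-0.3, -19.0, -0.3]
opening: -0.0
grip_force: 9.5
```

Request:
jog_arm:
  steps:
    - {"delta_rot":[0,0,0],"linear":[0.001,0,0],"grip":0}
    - {"delta_rot":[0,0,0],"linear":[0.001,0,0],"grip":0}
    - {"delta_rot":[0,0,0],"linear":[0,0,0],"grip":0}

```text
t: 14.8
tool_pos: [0.5863, 0.0945, 0.0452]
tool_rot: [2.102, 2.322, -0.017]
contact_force: [0.1, -25.2, 0.0]
opening: 0.0003
grip_force: 12.6
```

The drawer meets a firm stop. Backing off to check that it is shut.

Request:
jog_arm:
  steps:
    - {"delta_rot":[0,0,0],"linear":[-0.005,0,0],"grip":0}
    - {"delta_rot":[0,0,0],"linear":[-0.02,0,0],"grip":0}
    - {"delta_rot":[0,0,0],"linear":[-0.02,0,0],"grip":0}
    - {"delta_rot":[0,0,0],"linear":[0,0,-0.02],"grip":0}
    - {"delta_rot":[0,0,0],"linear":[-0.02,0,-0.03],"grip":0}
    - {"delta_rot":[0,0,0],"linear":[-0.04,0,-0.03],"grip":0}
    - {"delta_rot":[0,0,0],"linear":[-0.04,0,-0.03],"grip":0}
    - {"delta_rot":[0,0,0],"linear":[-0.04,0,-0.02],"grip":0}
    - {"delta_rot":[0,0,0],"linear":[-0.04,0,0],"grip":0.05}

```text
t: 15.7
tool_pos: [0.6103, -0.124, 0.1803]
tool_rot: [2.104, 2.323, 0.006]
contact_force: [0.9, 0.6, -0.1]
opening: 0.0133
grip_force: 0.0
```

Run:
```python
from h import *
goto(.601,-.346,.17,81.8)
for n in('top','scene'):
    im,d,W=cloud(n); X,Y,Z=W[...,0],W[...,1],W[...,2]
    hsv=cv2.cvtColor(im,cv2.COLOR_RGB2HSV);B=(hsv[...,0]>95)&(hsv[...,0]<130)&(hsv[...,1]>100)
    m=B&(abs(Z-.079)<.004)&(abs(X-.585)<.1)&(Y>0.03)&(Y<.18);p=W[m];print(n,len(p),p.mean(0),cv2.minAreaRect(p[:,:2].astype(np.float32)*1000))
    m=(abs(Z-.09)<.004)&(X<.7)&(X>.45)&(Y<.45)&(Y>.1);p=W[m];print(len(p),cv2.minAreaRect(p[:,:2].astype(np.float32)*1000))
    # slot: dark / deep pixels inside the white top
    c=np.array([.5652,.3170]);r=(X-c[0])**2+(Y-c[1])**2
    wht=(hsv[...,1]<80)&(abs(Z-.09)<.004)&(Y>.26)&(Y<.38)&(X>.48)&(X<.66)
    cnt,h=cv2.findContours(wht.astype(np.uint8),cv2.RETR_CCOMP,cv2.CHAIN_APPROX_NONE)
    C=ctrl.camera_info(n);K=np.array(C['camera_matrix']);R=np.array(C['R']);t=np.array(C['t']);o=-R.T@t
    for i,q in enumerate(cnt):
        if h[0][i][3]>=0 and len(q)>20:
            uv=q[:,0].astype(float); ray=np.c_[(uv-K[:2,2])/K[0,0],np.ones(len(uv))]@R
            g=o+ray*((.09-o[2])/ray[:,2])[:,None]; print('hole',cv2.minAreaRect(g[:,:2].astype(np.float32)*1000))
    if n=='scene': save(im[120:360,100:480].repeat(2,0).repeat(2,1),'s4.png')
```

```text
t 15.7 pos [ 0.6103 -0.124   0.1803] F [ 0.9337  0.6221 -0.1463] open 0.013315670619872747 gf 0.0
world d [-0.0093 -0.222  -0.0103] tool-now d mm [-219.9569  -31.2141   10.606 ] tool-goal d mm [ -22.45   -221.0384   10.2887] turn deg [  0.2736   0.412  -76.1444]
top 408 [0.5778 0.1513 0.0795] ((579.9360961914062, 151.4286346435547), (152.19810485839844, 12.15139389038086), 5.731604099273682)
7275 ((571.341064453125, 257.532958984375), (161.17250061035156, 201.0373077392578), 5.561959266662598)
hole ((563.8668823242188, 315.663818359375), (58.297386169433594, 18.092031478881836), 4.507559299468994)
scene 166 [0.5916 0.1499 0.0783] ((582.9273071289062, 155.32398986816406), (148.864501953125, 21.517532348632812), 4.138411998748779)
4556 ((570.4385986328125, 255.69932556152344), (164.68838500976562, 201.93858337402344), 5.658122539520264)
hole ((567.4056396484375, 316.7379150390625), (65.53938293457031, 28.027883529663086), 7.3472371101379395)
```

View pics/s4.png

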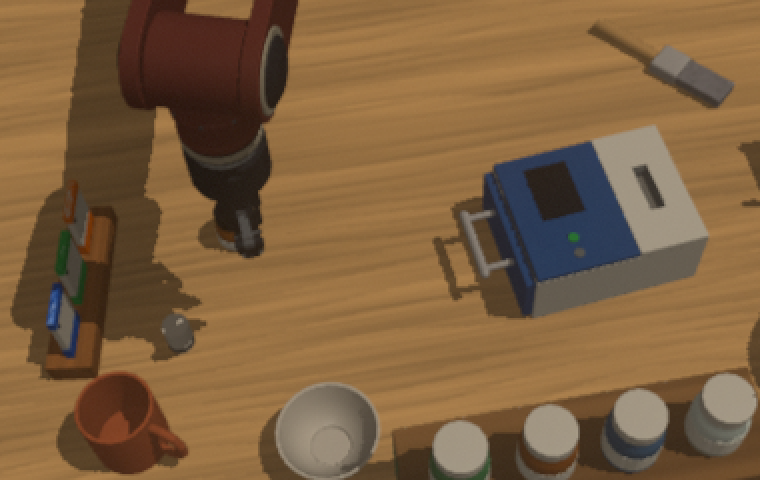

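The drawer panel sits flush against the housing and the stop was firm, so it is shut. The slot is at crop (650,187), and the blue tile is at (62,320), nearest the mug. Turning, then moving over the tile.

Request:
jog_arm:
  steps:
    - {"delta_rot":[0,0,-8.46],"linear":[0,0,0],"grip":0.05}
    - {"delta_rot":[0,0,-8.46],"linear":[0,0,0],"grip":0.05}
    - {"delta_rot":[0,0,-8.46],"linear":[0,0,0],"grip":0.05}
    - {"delta_rot":[0,0,-8.46],"linear":[0,0,0],"grip":0.05}
    - {"delta_rot":[0,0,-8.46],"linear":[0,0,0],"grip":0.05}
    - {"delta_rot":[0,0,-8.46],"linear":[0,0,0],"grip":0.05}
    - {"delta_rot":[0,0,-8.46],"linear":[0,0,0],"grip":0.05}
    - {"delta_rot":[0,0,-8.46],"linear":[0,0,0],"grip":0.05}
    - {"delta_rot":[0,0,-8.46],"linear":[0,0,0],"grip":0.05}

```text
t: 16.7
tool_pos: [0.6076, -0.1208, 0.1745]
tool_rot: [-0.214, -3.133, -0.002]
contact_force: [-0.3, -0.8, 0.6]
opening: 0.0501
grip_force: 0.0
```

Request:
jog_arm:
  steps:
    - {"delta_rot":[0,0,0],"linear":[-0.003,-0.03,0],"grip":0.05}
    - {"delta_rot":[0,0,0],"linear":[-0.003,-0.03,0],"grip":0.05}
    - {"delta_rot":[0,0,0],"linear":[-0.003,-0.03,0],"grip":0.05}
    - {"delta_rot":[0,0,0],"linear":[-0.003,-0.03,0],"grip":0.05}
    - {"delta_rot":[0,0,0],"linear":[-0.003,-0.03,0],"grip":0.05}
    - {"delta_rot":[0,0,0],"linear":[-0.003,-0.03,0],"grip":0.05}
    - {"delta_rot":[0,0,0],"linear":[-0.003,-0.03,0],"grip":0.05}
    - {"delta_rot":[0,0,0],"linear":[-0.001,-0.01,0],"grip":0.05}
    - {"delta_rot":[0,0,0],"linear":[0,0,0],"grip":0.05}
    - {"delta_rot":[0,0,0],"linear":[0,0,0],"grip":0.05}

```text
t: 17.7
tool_pos: [0.5984, -0.3417, 0.1748]
tool_rot: [-0.224, -3.133, -0.002]
contact_force: [-0.6, 0.7, 0.0]
opening: 0.0499
grip_force: 0.0
```

```bash
cat >> h.py <<'E'
def wcloud():
    o=ctrl.get_obs(); im,d=ctrl.get_image('wrist'); c=ctrl.camera_info('wrist'); T=np.array(c['T_tool_cam']);K=np.array(c['camera_matrix'])
    v,u=np.mgrid[:480,:640]; dx,dy=u-K[0,2],v-K[1,2]; r=np.hypot(dx,dy)+1e-9; th=r/K[0,0]
    P=np.stack([np.tan(th)*dx/r,np.tan(th)*dy/r,np.ones_like(r)],-1)*d[...,None]
    P=P@T[:3,:3].T+T[:3,3]; W=Ro.from_rotvec(o['tool_rot']).apply(P.reshape(-1,3)).reshape(P.shape)+o['tool_pos']
    return im,np.where((th<1.2)&(d>0),d,0),W,P
E
python3 - <<'E'
from h import *
goto(.601,-.346,.069,81.8)
im,d,W,P=wcloud(); save(im,'w2.png')
m=(abs(W[...,2]-.106)<.006)&(abs(W[...,0]-.601)<.033)&(abs(W[...,1]+.346)<.03)&(d>0)
p=W[m];print(len(p),p.mean(0),cv2.minAreaRect(p[:,:2].astype(np.float32)*1000))
E
```

```text
t 17.7 pos [ 0.5984 -0.3417  0.1748] F [-0.6139  0.6834  0.0484] open 0.04989163334855715 gf 0.0
world d [ 0.0026 -0.0043 -0.1058] tool-now d mm [ -3.2856  -4.0652 105.786 ] tool-goal d mm [ -3.2101  -3.9233 105.7937] turn deg [ 0.0763 -0.0415  0.0168]
1143 [ 0.5992 -0.3458  0.1069] ((600.5036010742188, -346.0345764160156), (8.109366416931152, 50.95018768310547), 81.38621520996094)
```

View pics/w2.png

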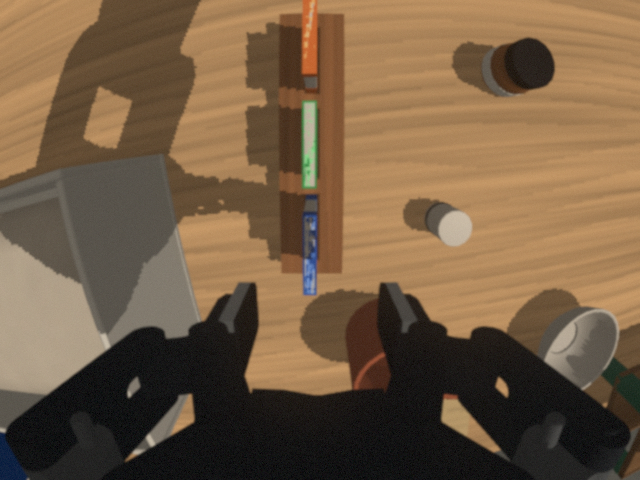

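The blue tile's top is at (310,245), in line with the fingers, and the green and amber tiles lie above it in the picture. Descending and gripping.

Request:
jog_arm:
  steps:
    - {"delta_rot":[0,0,0],"linear":[-0.003,-0.004,0.016],"grip":0.05}
    - {"delta_rot":[0,0,0],"linear":[0,0,0.02],"grip":0.05}
    - {"delta_rot":[0,0,0],"linear":[0,0,0.02],"grip":0.05}
    - {"delta_rot":[0,0,0],"linear":[0,0,0.02],"grip":0.05}
    - {"delta_rot":[0,0,0],"linear":[0,0,0.02],"grip":0.05}
    - {"delta_rot":[0,0,0],"linear":[0,0,0.01],"grip":0.05}
    - {"delta_rot":[0,0,0],"linear":[0,0,0],"grip":0.05}
    - {"delta_rot":[0,0,0],"linear":[0,0,0],"grip":0.05}
    - {"delta_rot":[0,0,0],"linear":[0,0,0],"grip":0.05}

```text
t: 18.65
tool_pos: [0.6016, -0.3479, 0.0709]
tool_rot: [0.225, 3.131, -0.002]
contact_force: [1.6, -0.2, 0.1]
opening: 0.0502
grip_force: 0.0
```

Request:
jog_arm:
  steps:
    - {"delta_rot":[0,0,0],"linear":[0,0,0],"grip":0.0}
    - {"delta_rot":[0,0,0],"linear":[0,0,0],"grip":0.0}
    - {"delta_rot":[0,0,0],"linear":[0,0,0],"grip":0.0}
    - {"delta_rot":[0,0,0],"linear":[0,0,0],"grip":0.0}
    - {"delta_rot":[0,0,0],"linear":[0,0,0],"grip":0.0}
    - {"delta_rot":[0,0,0],"linear":[0,0,0],"grip":0.0}
    - {"delta_rot":[0,0,0],"linear":[0,0,0],"grip":0.0}
  newtons: 40

```text
t: 19.35
tool_pos: [0.601, -0.3477, 0.07]
tool_rot: [0.225, 3.133, -0.001]
contact_force: [-0.4, 0.8, 4.2]
opening: 0.0078
grip_force: 41.1
```

Request:
jog_arm:
  steps:
    - {"delta_rot":[0,0,0],"linear":[0,0,-0.01],"grip":0.0}
    - {"delta_rot":[0,0,0],"linear":[0,0,-0.01],"grip":0.0}
    - {"delta_rot":[0,0,0],"linear":[0,0,-0.015],"grip":0.0}
    - {"delta_rot":[0,0,0],"linear":[0,0,-0.015],"grip":0.0}
    - {"delta_rot":[0,0,0],"linear":[0,0,-0.02],"grip":0.0}
    - {"delta_rot":[0,0,0],"linear":[0,0,-0.02],"grip":0.0}
    - {"delta_rot":[0,0,0],"linear":[0,0,-0.02],"grip":0.0}
    - {"delta_rot":[0,0,-7],"linear":[0,0,-0.02],"grip":0.0}
    - {"delta_rot":[0,0,-6.8],"linear":[0,0,0],"grip":0.0}
    - {"delta_rot":[0,0,0],"linear":[0,0,0],"grip":0.0}

```text
t: 20.35
tool_pos: [0.6012, -0.348, 0.2021]
tool_rot: [-0.152, 3.135, -0.004]
contact_force: [0.3, 0.4, -1.0]
opening: 0.0073
grip_force: 40.3
```

Run:
```python
from h import *
goto(.565,.316,.20,95.6)
```

```text
t 20.35 pos [ 0.6012 -0.348   0.2021] F [ 0.2943  0.423  -0.9575] open 0.007297763013801501 gf 40.33602297306061
world d [-0.0362  0.664  -0.0021] tool-now d mm [-28.3008 664.4009   0.5639] tool-goal d mm [-28.7223 664.3797   2.1007] turn deg [-0.1388  0.1452 -0.0361]
```

Request:
jog_arm:
  steps:
    - {"delta_rot":[0,0,0],"linear":[-0.001,0.012,0],"grip":0.0}
    - {"delta_rot":[0,0,0],"linear":[-0.001,0.024,0],"grip":0.0}
    - {"delta_rot":[0,0,0],"linear":[-0.0013,0.034,0],"grip":0.0}
    - {"delta_rot":[0,0,0],"linear":[-0.0015,0.035,0],"grip":0.0}
    - {"delta_rot":[0,0,0],"linear":[-0.0015,0.035,0],"grip":0.0}
    - {"delta_rot":[0,0,0],"linear":[-0.0015,0.035,0],"grip":0.0}
    - {"delta_rot":[0,0,0],"linear":[-0.0015,0.035,0],"grip":0.0}
    - {"delta_rot":[0,0,0],"linear":[-0.0015,0.035,0],"grip":0.0}
    - {"delta_rot":[0,0,0],"linear":[-0.0015,0.035,0],"grip":0.0}
    - {"delta_rot":[0,0,0],"linear":[-0.0015,0.035,0],"grip":0.0}

```text
t: 21.35
tool_pos: [0.5826, -0.0304, 0.1986]
tool_rot: [0.15, -3.137, -0.001]
contact_force: [-0.5, 0.3, -0.7]
opening: 0.0076
grip_force: 40.4
```

Request:
jog_arm:
  steps:
    - {"delta_rot":[0,0,0],"linear":[-0.0015,0.035,0],"grip":0.0}
    - {"delta_rot":[0,0,0],"linear":[-0.0015,0.035,0],"grip":0.0}
    - {"delta_rot":[0,0,0],"linear":[-0.0015,0.035,0],"grip":0.0}
    - {"delta_rot":[0,0,0],"linear":[-0.0015,0.035,0],"grip":0.0}
    - {"delta_rot":[0,0,0],"linear":[-0.0015,0.035,0],"grip":0.0}
    - {"delta_rot":[0,0,0],"linear":[-0.0015,0.035,0],"grip":0.0}
    - {"delta_rot":[0,0,0],"linear":[-0.0015,0.034,0],"grip":0.0}
    - {"delta_rot":[0,0,0],"linear":[-0.0015,0.03,0],"grip":0.0}
    - {"delta_rot":[0,0,0],"linear":[-0.0015,0.02,0],"grip":0.0}
    - {"delta_rot":[0,0,0],"linear":[0,0.01,0],"grip":0.0}

```text
t: 22.35
tool_pos: [0.5663, 0.2732, 0.1986]
tool_rot: [0.154, -3.136, 0.0]
contact_force: [-0.3, 0.3, -1.1]
opening: 0.0076
grip_force: 40.3
```

Request:
jog_arm:
  steps:
    - {"delta_rot":[0,0,0],"linear":[0,0,0],"grip":0.0}
    - {"delta_rot":[0,0,0],"linear":[0,0,0],"grip":0.0}
    - {"delta_rot":[0,0,0],"linear":[0,0,0],"grip":0.0}

```text
t: 22.65
tool_pos: [0.5677, 0.2702, 0.1992]
tool_rot: [0.15, -3.138, 0.001]
contact_force: [0.5, 0.4, -1.9]
opening: 0.0073
grip_force: 40.3
```

Run:
```python
from h import *
goto(.565,.316,.185,95.6)
im,d,W,P=wcloud(); save(im,'w3.png'); np.savez('w3.npz',im=im,d=d,W=W,P=P)
X,Y,Z=W[...,0],W[...,1],W[...,2]
hsv=cv2.cvtColor(im,cv2.COLOR_RGB2HSV)
# reader top in wrist cloud
m=(abs(Z-.09)<.004)&(abs(X-.57)<.11)&(abs(Y-.257)<.13)&(d>0);p=W[m];print(len(p),cv2.minAreaRect(p[:,:2].astype(np.float32)*1000))
```

```text
t 22.65 pos [0.5677 0.2702 0.1992] F [ 0.4802  0.3628 -1.9403] open 0.007341094772311706 gf 40.272510051727295
world d [-0.0027  0.0458 -0.0142] tool-now d mm [-1.7349 45.8575 14.1577] tool-goal d mm [-1.819  45.8485 14.1763] turn deg [-0.0225 -0.0183 -0.1108]
48124 ((570.7491455078125, 257.6695251464844), (159.9269256591797, 200.61956787109375), 5.683311939239502)
```

View pics/w3.png

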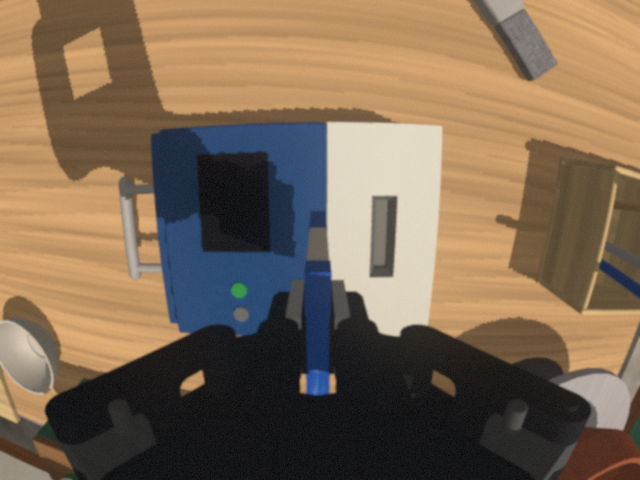

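The wrist view shows the tile edge-on at (318,215)–(315,385) and the slot at (383,235). Measuring both in tool coordinates.

Run:
```python
from h import *
q=np.load('w3.npz'); im,d,W,P=[q[k] for k in('im','d','W','P')]
C=ctrl.camera_info('wrist');T=np.array(C['T_tool_cam']);K=np.array(C['camera_matrix']);o=ctrl.get_obs();Rt=Ro.from_rotvec(o['tool_rot'])
def ray(uv):
    dx=uv-K[:2,2]; r=np.hypot(*dx.T)+1e-9; th=r/K[0,0]
    return np.c_[np.sin(th)[:,None]*dx/r[:,None],np.cos(th)]@T[:3,:3].T
w=((cv2.cvtColor(im,cv2.COLOR_RGB2HSV)[...,1]<60)&(im.min(-1)>150)).astype(np.uint8); w[:,:330]=0
w[:, 450:]=0; w[:110]=0; w[330:]=0
cnt,h=cv2.findContours(w,cv2.RETR_CCOMP,cv2.CHAIN_APPROX_NONE)
for i,c in enumerate(cnt):
    if h[0][i][3]>=0 and len(c)>40:
        uv=c[:,0].astype(float); rw=Rt.apply(ray(uv)); ow=Rt.apply(T[:3,3])+o['tool_pos']
        g=ow+rw*((.09-ow[2])/rw[:,2])[:,None]; r=cv2.minAreaRect(g[:,:2].astype(np.float32)*1000)
        print('hole px',uv.mean(0),'world',r); ce=np.array([*r[0],90])/1000; print('in tool',Rt.inv().apply(ce-o['tool_pos'])*1e3)
m=(abs(P[...,1])<.015)&(P[...,0]>.01)&(P[...,0]<.04)&(P[...,2]>-.03)&(P[...,2]<.09)&(d>0); p=P[m]*1e3
for a in range(-30,90,15):
    s=p[(p[:,2]>=a)&(p[:,2]<a+15)]
    if len(s)>20: print(a,len(s),'x',np.median(s[:,0]),'y',np.percentile(s[:,1],[2,50,98]),'z',s[:,2].max())
```

```text
hole px [382.8381 235.6714] world ((565.7498168945312, 317.3327941894531), (61.49028396606445, 19.82624053955078), 5.677891254425049)
in tool [ -2.5624  47.146  109.2278]
-30 827 x 10.69213863794738 y [-9.3422  0.32   10.3779] z -15.00548481239411
-15 477 x 10.898391936584547 y [-9.3759  0.6894 10.3607] z -0.03406395020344455
0 179 x 25.33753658197773 y [-3.1573  0.7166  4.5085] z 14.88925024619736
15 154 x 25.413323084297875 y [-3.3963  0.7541  4.9103] z 29.746691540787822
30 102 x 25.62411689262545 y [-3.5691  0.7708  4.7883] z 44.971078766384984
45 99 x 25.53557988520935 y [-3.5212  0.8053  4.6869] z 59.731252940673194
```

Request:
jog_arm:
  steps:
    - {"delta_rot":[0,0,0],"linear":[-0.001,0.012,0],"grip":0.0}
    - {"delta_rot":[0,0,0],"linear":[-0.001,0.012,0],"grip":0.0}
    - {"delta_rot":[0,0,0],"linear":[-0.001,0.012,0],"grip":0.0}
    - {"delta_rot":[0,0,0],"linear":[0,0.01,0],"grip":0.0}
    - {"delta_rot":[0,0,0],"linear":[0,0,0.01],"grip":0.0}
    - {"delta_rot":[0,0,0],"linear":[0,0,0.01],"grip":0.0}
    - {"delta_rot":[0,0,0],"linear":[0,0,0.01],"grip":0.0}
    - {"delta_rot":[0,0,0],"linear":[0,0,0],"grip":0.0}
    - {"delta_rot":[0,0,0],"linear":[0,0,0],"grip":0.0}
    - {"delta_rot":[0,0,0],"linear":[0,0,0],"grip":0.0}

```text
t: 23.7
tool_pos: [0.5665, 0.3171, 0.1697]
tool_rot: [-0.152, 3.137, 0.0]
contact_force: [0.3, -0.5, -1.2]
opening: 0.0076
grip_force: 40.3
```

Run:
```python
from h import *
goto(.5655,.3173,.114,95.6)
im,d,W,P=wcloud(); save(im[130:430,170:470].repeat(2,0).repeat(2,1),'w4.png'); np.savez('w4.npz',im=im,d=d,W=W,P=P)
m=(abs(P[...,1])<.015)&(P[...,0]>.02)&(P[...,0]<.03)&(P[...,2]>0)&(P[...,2]<.067)&(d>0); p=P[m]*1e3
print(len(p),np.median(p,0),np.percentile(p[:,1],[2,98]),p[:,2].max())
```

```text
t 23.7 pos [0.5665 0.3171 0.1697] F [ 0.3165 -0.544  -1.2361] open 0.007614073498560335 gf 40.31184196472168
world d [-0.001   0.0002 -0.0557] tool-now d mm [ 1.0039  0.2511 55.7283] tool-goal d mm [ 0.9647  0.2611 55.7289] turn deg [ 0.0095  0.0401 -0.0424]
542 [25.4787  0.7284 24.9513] [-3.4482  4.7994] 61.971430108139245
```

View pics/w4.png

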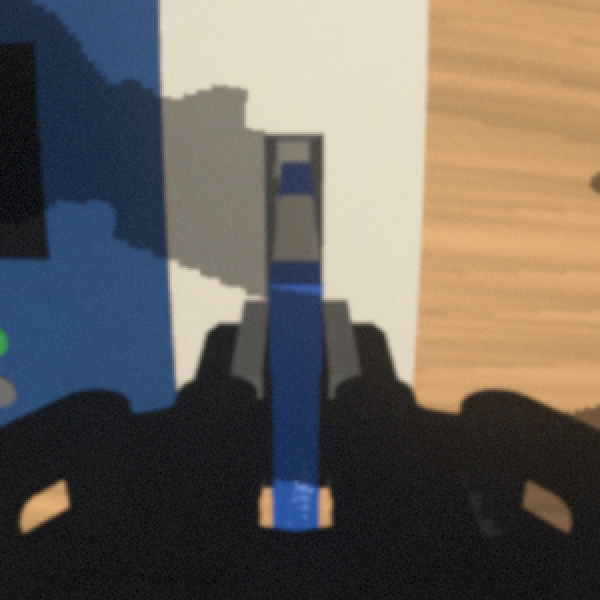

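The tile's lower edge, at crop (271–322), is centred within about 1 mm on the flare (264–323). Lowering slowly while watching the force.

Request:
jog_arm:
  steps:
    - {"delta_rot":[0,0,0],"linear":[0.0005,-0.0005,0.004],"grip":0.0}
    - {"delta_rot":[0,0,0],"linear":[0,0,0.004],"grip":0.0}
    - {"delta_rot":[0,0,0],"linear":[0,0,0.004],"grip":0.0}
    - {"delta_rot":[0,0,0],"linear":[0,0,0.004],"grip":0.0}
    - {"delta_rot":[0,0,0],"linear":[0,0,0.003],"grip":0.0}
    - {"delta_rot":[0,0,0],"linear":[0,0,0],"grip":0.0}

```text
t: 24.35
tool_pos: [0.5653, 0.3166, 0.1494]
tool_rot: [0.153, -3.137, 0.001]
contact_force: [0.5, 0.4, -0.6]
opening: 0.0071
grip_force: 40.3
```

Request:
jog_arm:
  steps:
    - {"delta_rot":[0,0,0],"linear":[0,0,0.002],"grip":0.0}
    - {"delta_rot":[0,0,0],"linear":[0,0,0.002],"grip":0.0}
    - {"delta_rot":[0,0,0],"linear":[0,0,0.001],"grip":0.0}
    - {"delta_rot":[0,0,0],"linear":[0,0,0],"grip":0.0}

```text
t: 24.75
tool_pos: [0.5656, 0.3167, 0.1451]
tool_rot: [0.153, -3.138, 0.0]
contact_force: [-0.5, 0.6, 0.0]
opening: 0.0073
grip_force: 40.3
```

Request:
jog_arm:
  steps:
    - {"delta_rot":[0,0,0],"linear":[0,0,0.002],"grip":0.0}
    - {"delta_rot":[0,0,0],"linear":[0,0,0.002],"grip":0.0}
    - {"delta_rot":[0,0,0],"linear":[0,0,0.001],"grip":0.0}
    - {"delta_rot":[0,0,0],"linear":[0,0,0],"grip":0.0}

```text
t: 25.15
tool_pos: [0.5655, 0.3167, 0.1399]
tool_rot: [0.153, -3.137, 0.0]
contact_force: [0.3, -0.6, -0.9]
opening: 0.0075
grip_force: 40.3
```

Request:
jog_arm:
  steps:
    - {"delta_rot":[0,0,0],"linear":[0,0,0.002],"grip":0.0}
    - {"delta_rot":[0,0,0],"linear":[0,0,0.002],"grip":0.0}
    - {"delta_rot":[0,0,0],"linear":[0,0,0.002],"grip":0.0}
    - {"delta_rot":[0,0,0],"linear":[0,0,0.002],"grip":0.0}
    - {"delta_rot":[0,0,0],"linear":[0,0,0],"grip":0.0}

```text
t: 25.65
tool_pos: [0.5654, 0.3166, 0.1317]
tool_rot: [0.153, -3.137, 0.0]
contact_force: [1.8, 0.6, -0.8]
opening: 0.0075
grip_force: 40.3
```

Request:
jog_arm:
  steps:
    - {"delta_rot":[0,0,0],"linear":[0,0,0.003],"grip":0.0}
    - {"delta_rot":[0,0,0],"linear":[0,0,0.003],"grip":0.0}
    - {"delta_rot":[0,0,0],"linear":[0,0,0.003],"grip":0.0}
    - {"delta_rot":[0,0,0],"linear":[0,0,0.003],"grip":0.0}
    - {"delta_rot":[0,0,0],"linear":[0,0,0.003],"grip":0.0}
    - {"delta_rot":[0,0,0],"linear":[0,0,0.002],"grip":0.0}
    - {"delta_rot":[0,0,0],"linear":[0,0,0.001],"grip":0.0}
    - {"delta_rot":[0,0,0],"linear":[0,0,0],"grip":0.0}
    - {"delta_rot":[0,0,0],"linear":[0,0,0],"grip":0.0}
    - {"delta_rot":[0,0,0],"linear":[0,0,0],"grip":0.0}

```text
t: 26.65
tool_pos: [0.5659, 0.3168, 0.1146]
tool_rot: [-0.153, 3.137, 0.0]
contact_force: [-0.0, -0.5, -1.1]
opening: 0.0071
grip_force: 40.3
```

Run:
```python
from h import *
goto(.5655,.3173,.114,95.6)
im,d,W,P=wcloud()
m=(abs(P[...,1])<.012)&(P[...,0]>.02)&(P[...,0]<.03)&(P[...,2]>0)&(P[...,2]<.067)&(d>0); p=P[m]*1e3
print(len(p),np.median(p,0))
# top edge of the tall blue band, seen on the tile edge: colour along edge by height
hsv=cv2.cvtColor(im,cv2.COLOR_RGB2HSV); Z=W[...,2]; B=(hsv[...,0]>100)&(hsv[...,0]<130)&(hsv[...,1]>110)
e=(abs(P[...,1])<.004)&(P[...,0]>.02)&(P[...,0]<.03)&(d>0)
for z in np.arange(.07,.17,.006):
    s=e&(Z>=z)&(Z<z+.006); print(round(z,3),s.sum(),B[s].mean().round(2) if s.any() else '')
im,d,W=cloud('scene'); save(im[140:300,300:500].repeat(3,0).repeat(3,1),'s5.png')
```

```text
t 26.65 pos [0.5659 0.3168 0.1146] F [-0.0206 -0.509  -1.101 ] open 0.007140288167781038 gf 40.311718583106995
world d [-0.0004  0.0005 -0.0006] tool-now d mm [0.3012 0.5483 0.5753] tool-goal d mm [0.3007 0.5484 0.5754] turn deg [ 0.0051  0.0235 -0.0214]
1107 [25.4042  0.2995 24.2903]
0.07 0 
0.076 24 0.0
0.082 88 0.05
0.088 88 0.0
0.094 51 0.0
0.1 52 0.0
0.106 79 0.0
0.112 67 0.0
0.118 74 0.0
0.124 105 0.0
0.13 99 0.0
0.136 119 0.14
0.142 131 0.95
0.148 503 1.0
0.154 0 
0.16 0 
0.166 0
```

View pics/s5.png

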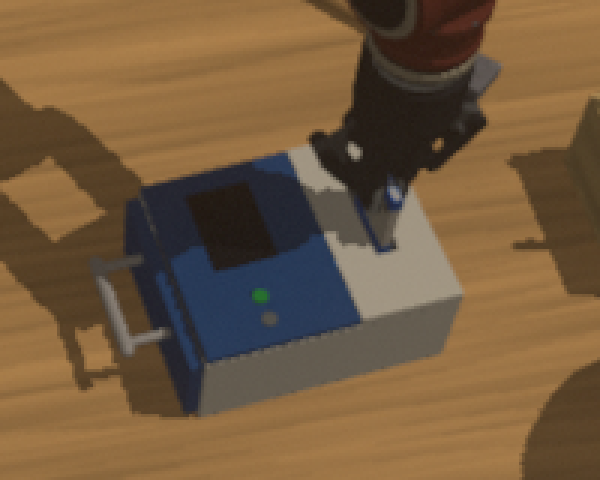

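The tile hangs in the slot with the upper edge of its blue band level with the reader's top at crop (385,250). Its top is at about z 0.150, there is no contact force, and the drawer is shut. Handing in.

Request:
jog_arm:
  steps:
    - {"delta_rot":[0,0,0],"linear":[0,0,0],"grip":0.0}
    - {"delta_rot":[0,0,0],"linear":[0,0,0],"grip":0.0}
    - {"delta_rot":[0,0,0],"linear":[0,0,0],"grip":0.0}
    - {"delta_rot":[0,0,0],"linear":[0,0,0],"grip":0.0}

```text
t: 27.15
tool_pos: [0.5657, 0.3167, 0.1143]
tool_rot: [0.153, -3.138, 0.0]
contact_force: [0.1, -0.4, -1.0]
opening: 0.0075
grip_force: 40.3
```

```bash
python3 -c "
from station import ctrl
print(ctrl.finish_job())"
```

```text
the job is handed in; nothing more can be done
None
```

Job handed in at 27 s, with no verdict returned: the white reference was set upright in the drawer, the drawer was pushed to its stop, and the blue tile hangs gripped in the slot with its band edge level with the reader's top.

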